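# Start the loaded stirrer

## Task

Two identical magnetic stirrers stand on the lab bench, both switched off. Switch on the one that carries the brown bottle: flip its orange toggle from the red-dot side over to the green-dot side until it snaps across and stays. Leave the empty stirrer switched off and the bottle standing where it is.

Things in the scene. Friction and masses are not known exactly. Their poses are not given: they have to be found in the camera images.
- loaded: Stirrer that carries the bottle. White box with blue band, fixed, 250 (x) x 160 (y) mm. Origin: centre of its underside on the bench, z up. Its -x end, nearest the robot, is a flat black panel 76 mm high, bare but for the toggle (pivot at -85, 0, 78 mm), a red dot on the -y side and a green dot on +y. Top plate: 145 mm square, white, centred at x = 45 mm, 95 mm high.
- loaded_switch (a joint): Orange-sleeved toggle bat, 52 mm from pivot to end, 12 mm thick, swinging in the stirrer's y-z plane. Rad: 0 = off, leaning 26 deg to -y (red dot); 0.45 = upright; 0.9 = on, leaning 26 deg to +y (green dot). Hard stops at both ends. A spring snaps it over once past upright; a sideways push of about 3 N, 40 mm above the pivot, starts it, less towards the middle. Starts off.
- empty_switch (a joint): The same toggle on the empty stirrer: 0 = off, 0.9 = on; starts off and must stay off. That stirrer is identical in build, carries nothing, and stands to the other side, at least 0.3 m away centre to centre.
- bottle: Brown glass bottle with blue cap and paper label, 68 mm across, about 135 mm tall, 0.25 to 0.5 kg, standing loose on the loaded stirrer's top plate. Origin: centre of its underside, about 95 mm above the bench; z up its axis. Its top is about 230 mm above the bench and its axis at least 120 mm from the toggle's pivot.

How it is judged:
At the end, for the whole second after the job is handed in: The loaded stirrer's switch rests on (joint above 0.75 of 0.9 rad), the empty stirrer's is still off (below 0.15 rad), and the bottle stands upright (within 10 degrees), at rest, within 20 mm of where it was (value of joint loaded_switch above 0.75 rad and value of joint empty_switch below 0.15 rad and angle between bottle's own z axis and vertical below 0.17 rad and distance of bottle from where it was at the start of the episode below 0.02 m and linear speed of bottle below 0.02 m/s); the robot touches nothing.
It fails at once if the empty stirrer is switched on (value of joint empty_switch above 0.45 rad).
It fails at once if the bottle is knocked over (angle between bottle's own z axis and vertical above 0.5 rad).
It also fails if it takes over 32 s, if anything falls off the work surface, if the arm or the gripper's body presses on something with over 40 N, if the wrist force passes 120 N, or if a joint passes its speed limit or range.

## Robot

A 6-joint arm with a two-finger parallel gripper is mounted at the origin on the work surface. World frame = base frame: x ahead of the robot, y to its left, z up, the work surface at z = 0. Lengths are in m, angles in rad, forces in N, time in s.
With the tool pointing down it reaches from about 0.275 to 0.975 m from the base axis. Payload 8.4 kg.
Tool frame: the origin (TCP) lies at the very end of the fingers, on their centre line; the grasp point (between the pads) lies 19 mm behind it; z points along the fingers, y is the line along which they close (so a half turn about z gives the same grasp; the last joint's range is limited). The gripper opens to 92 mm and grips with 3 to 60 N. Pads are 20 mm wide; open, the fingers measure 128 mm over their backs; the gripper's body (75 mm by 189 mm) begins 69 mm behind the grasp point.
Start: joints at [-1.253, 0.353, 1.633, -0, 1.155, -0.002], TCP at [0.196, -0.593, 0.215] pointing down, gripper open.
Joint ranges: [-2.63, 2.63], [-0.92, 2.1], [0.06, 2.66], [-1.3, 4.44], [0, 2.69], [-3.02, 3.02]. Speed limits (rad/s): [2.22, 2.22, 2.79, 3.14, 3.14, 3.14].

## Interface

Orientations are given as a unit quaternion [x, y, z, w].
In Python, from workcell import manip gives the robot as it stands.
- The arm moves only by the tool arm_command, never from a script. Its argument "plan" is a list that holds one entry, the list of rows, each a list of 4 numbers: the shift along the tool's x, y, z in cm, then the turn about the tool's z in rad. A call has 1 to 5 rows; each row is the pose to reach, as a shift and turn from the pose commanded when the call began, along the tool's axes at that moment; what a row does not reach only later rows make up. A row lasts 1/8 s, in which the tool goes at most 62.5 mm and 10.7 degrees, less where a joint would pass 70% of its speed; a pose out of reach is approached as far as the arm can. A call with a gripper value outside its range is refused whole. "hand" is the opening, from 0 (shut) to 1 (fully open), set as the call begins (left out, the last holds). The fingers move at their own pace and stop on an object; "newtons" is the grip in N (left out, the last holds). Time passes only in rows, so rows that repeat a pose let the fingers close. It gives the time, the measured TCP pose, the force, the opening and the grip force at its end, in the units of the state.
- manip.sense(): the state, without advancing time (a new reading comes with each control period).
- manip.get_image(name): name is "scene" or "top" or "wrist"; returns a dict with "pixels" (480x640x3 uint8, red, green, blue), "fx", "fy", "cx", "cy" (pixels), "k1" (the pictures are not rectified: a ray, as slopes to the right and down, at radius r is drawn at 1 + k1 r^2 times it, then the intrinsics apply), "cam_to_world" (4x4, takes a point from camera to world coordinates); the wrist camera has in their place "tool_from_camera" (4x4, takes a point from camera to tool coordinates, whose origin is the TCP and whose axes are the flange's). Camera axes: x right, y down, z forward; pixel columns grow to the right and rows downward; lengths in m; the calibration is good to about 2 mm. A picture is of the moment at which its call begins: read the wrist's pose just before it. There is no depth.
- manip.sign_off(): hands the job in; it is judged then, once.
Trained networks look in a picture, given as the dict that the camera call returned (one of the last four; its "shot" number tells which), for a name from the list of things; names that differ only in an ending like _2 or _b are one class to them, and where a whole thing is asked for, a point or a joint stands for the part that bears it (a point fixed in the world has none). Each returns a list of dicts, best first, with "confidence" (0 to 1); they miss things now and then, are a little off and sometimes report something else, mostly with a low value. They report only what shows in the picture. A call takes as long as a camera call.
- manip.cut_out(picture, thing): "pixels" (480x640 bool, what is visible of it) and "uv" ([column, row] in pixels, amid what is visible of it).
- manip.place_of(picture, thing): "uv" ([column, row] in pixels: a listed point, or the origin of a listed thing).
The state is a dict: "time_s": time; "q": joint angles; "qvel": joint speeds; "joint_efforts": joint torques, N m; "position": TCP position; "tcp_rot": TCP orientation; "wrist_force": force on the tool from outside, world axes, zero at the start; "torque": the same for the moment, N m; "gripper_width": finger opening in m; "gripper_force": force on a finger pad.
Only numpy, scipy, OpenCV 4.12 (cv2) and the standard library are available. Lean on these libraries where they do the work, as an engineer would, in place of code of your own. Each camera call takes 0.05 s, during which the arm holds its last target. There are 200 camera calls.

## Working session

There is one attempt and no reset: what is moved stays moved. The work goes in short steps, Python scripts to look and compute and a tool call to move; the robot and the scene stay as the last step left them, time stands still between calls to the robot, and variables do not carry over. Pictures are saved under pics/ and viewed, at most 10 in all, crops included, and the job is handed in when it is done.

Besides the shell and the picture viewer there is one more tool, called after "Emit:" as name(argument=value, ...) on one line, values as JSON. arm_command: Moves the arm, as the interface text tells. Its arguments: {"type":"object","properties":{"plan":{"type":"array","items":{"type":"array","items":{"type":"array","items":{"type":"number"}}}},"hand":{"type":"number"},"newtons":{"type":"number"}},"required":["plan"]}

```bash
mkdir -p pics
cat > h.py <<'E'
from workcell import manip
import numpy as np, cv2
from scipy.spatial.transform import Rotation as R
def ray(p,uv,T=None):
    K=np.array([[p['fx'],0,p['cx']],[0,p['fy'],p['cy']],[0,0,1.]])
    xy=np.array([(uv[0]-p['cx'])/p['fx'],(uv[1]-p['cy'])/p['fy']]);s=xy.copy()
    for _ in range(20): s=xy/(1+p['k1']*(s@s))
    T=np.array(p['cam_to_world'] if T is None else T)
    return T[:3,3],T[:3,:3]@np.array([*s,1])
def atz(o,d,z): return o+d*(z-o[2])/d[2]
def tri(rs):
    A=0;b=0
    for o,d in rs:
        d=d/np.linalg.norm(d);P=np.eye(3)-np.outer(d,d);A=A+P;b=b+P@o
    x=np.linalg.solve(A,b);return x,[np.linalg.norm(np.cross(x-o,d/np.linalg.norm(d))) for o,d in rs]
def wristT(p,s):
    T=np.eye(4);T[:3,:3]=R.from_quat(s['tcp_rot']).as_matrix();T[:3,3]=s['position'];return T@np.array(p['tool_from_camera'])
E
python3 - <<'E'
from h import *
s=manip.sense();print(s['time_s'],s['position'],R.from_quat(s['tcp_rot']).as_matrix().round(3),s['gripper_width'])
for n in ['scene','top']:
    p=manip.get_image(n);cv2.imwrite(f'pics/{n}.png',p['pixels'][:,:,::-1])
    print(n,np.round(p['cam_to_world'],2).tolist())
    for t in ['loaded','loaded_switch','empty_switch','bottle']:
        c=manip.cut_out(p,t);q=manip.place_of(p,t)
        z={'loaded':0,'loaded_switch':.1,'empty_switch':.1,'bottle':.095}[t]
        print(t,[(round(a['confidence'],2),np.round(a['uv']),atz(*ray(p,a['uv']),z).round(3)) for a in c],'|',[(round(a['confidence'],2),np.round(a['uv']),atz(*ray(p,a['uv']),z).round(3)) for a in q])
E
```

```text
0.0 [ 0.19629325 -0.59282845  0.21382075] [[ 0.949  0.314 -0.001]
 [ 0.314 -0.949  0.001]
 [-0.    -0.001 -1.   ]] 0.09192449095492429
scene [[-0.76, 0.41, -0.5, 1.13], [0.65, 0.51, -0.57, 0.54], [0.02, -0.76, -0.65, 0.73], [0.0, 0.0, 0.0, 1.0]]
loaded [] | [(0.81, array([250., 223.]), array([ 0.664, -0.179,  0.   ]))]Traceback (most recent call last):
  File "<stdin>", line 7, in <module>
ValueError: it knows: bottle, loaded
```

Run:
```python
from h import *
for n in ['scene','top']:
    p=manip.get_image(n);cv2.imwrite(f'pics/{n}.png',p['pixels'][:,:,::-1])
    print(n,np.round(p['cam_to_world'],2).tolist())
    for t,z in [('loaded',0),('loaded_switch',.1),('bottle',.095)]:
        for f in (manip.cut_out,manip.place_of):
            try: print(t,f.__name__,[(round(a['confidence'],2),np.round(a['uv']),atz(*ray(p,a['uv']),z).round(3)) for a in f(p,t)])
            except Exception as e: print(t,e)
```

```text
scene [[-0.76, 0.41, -0.5, 1.13], [0.65, 0.51, -0.57, 0.54], [0.02, -0.76, -0.65, 0.73], [0.0, 0.0, 0.0, 1.0]]
loaded call [(0.7, array([249., 210.]), array([ 0.641, -0.211,  0.   ])), (0.43, array([211., 164.]), array([ 0.618, -0.383,  0.   ]))]
loaded call [(0.91, array([249., 226.]), array([ 0.67 , -0.173,  0.   ]))]
loaded_switch call [(0.54, array([277., 156.]), array([ 0.579, -0.203,  0.1  ]))]
loaded_switch it knows: bottle, loaded
bottle call [(0.92, array([209., 166.]), array([ 0.689, -0.262,  0.095]))]
bottle call [(0.65, array([214., 194.]), array([ 0.728, -0.186,  0.095]))]
top [[-0.01, -1.0, 0.09, 0.56], [-1.0, 0.01, -0.01, -0.01], [0.01, -0.09, -1.0, 0.83], [0.0, 0.0, 0.0, 1.0]]
loaded call [(0.94, array([407., 227.]), array([ 0.644, -0.183,  0.   ]))]
loaded call [(0.81, array([410., 220.]), array([ 0.657, -0.189,  0.   ]))]
loaded_switch call [(0.61, array([436., 262.]), array([ 0.577, -0.208,  0.1  ]))]
loaded_switch it knows: bottle, loaded
bottle call [(0.64, array([432., 165.]), array([ 0.735, -0.208,  0.095]))]
bottle call [(0.6, array([422., 172.]), array([ 0.724, -0.191,  0.095]))]
```

```bash
python3 -c "
import cv2,numpy as np
cv2.imwrite('pics/both.png',cv2.resize(np.vstack([cv2.imread('pics/scene.png'),cv2.imread('pics/top.png')])[:, :],(400,600)))"
```

```text
(no output)
```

View pics/scene.png

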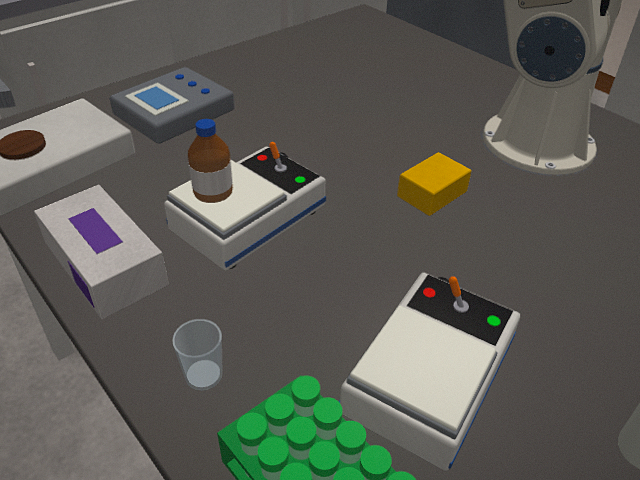

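View pics/top.png

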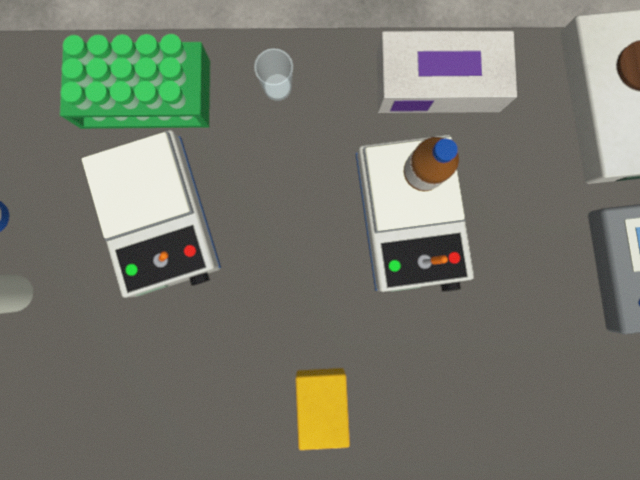

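The scene view shows the loaded stirrer's toggle with its tip near (274,145), pivot (281,168), red dot (262,157) and green dot (300,180). The top view shows tip (446,260), pivot (424,262), red (454,258) and green (394,266). The empty stirrer is at the left of the top view, and a low yellow block stands in front.

Run:
```python
from h import *
a=manip.get_image('scene');b=manip.get_image('top')
P={}
for n,u,v in [('tip',(274,145),(445,260)),('piv',(281,168),(424,262)),('red',(262,157),(454,258)),('green',(300,180),(394,266)),('cap',(206,124),(446,148))]:
    P[n],e=tri([ray(a,u),ray(b,v)]);print(n,P[n].round(4),np.round(e,4))
ps=[('yellow',(322,373)),]
print('yellow near', [atz(*ray(b,u),.05).round(3) for u in [(297,372),(347,370),(300,449),(349,447)]])
d=P['green']-P['red'];print('dir',d.round(4),'yaw',np.arctan2(-d[0],d[1]))
s=manip.sense();M=R.from_quat(s['tcp_rot']).as_matrix()
print(s['time_s'],s['position'],M.round(3),(M.T@(P['piv']-s['position'])).round(4))
```

```text
tip [ 0.5772 -0.2158  0.1177] [0.0017 0.0017]
piv [ 0.5768 -0.1936  0.0777] [0.0001 0.0001]
red [ 0.5832 -0.2437  0.0782] [0.0006 0.0006]
green [ 0.571  -0.1444  0.0756] [0.0004 0.0004]
cap [ 0.725  -0.1912  0.23  ] [0.0009 0.0009]
yellow near [array([0.396, 0.018, 0.05 ]), array([ 0.398, -0.065,  0.05 ]), array([0.272, 0.014, 0.05 ]), array([ 0.274, -0.067,  0.05 ])]
dir [-0.0122  0.0993 -0.0026] yaw 0.12198694317146902
0.9 [ 0.19649932 -0.5933107   0.21460999] [[ 0.949  0.314  0.   ]
 [ 0.314 -0.949 -0.   ]
 [ 0.     0.    -1.   ]] [ 0.4867 -0.2599  0.1369]
```

Emit:
arm_command(plan=[[[4.7,-2,0,0],[9.5,-3.9,0,0],[14.2,-5.9,0,0],[19,-7.8,0,0],[23.7,-9.8,0,0]]], hand=0, newtons=10)

```text
time_s: 1.52
position: [0.3919, -0.4247, 0.2148]
tcp_rot: [0.987, 0.159, 0.0, 0.0]
wrist_force: [0.1, 0.2, -0.3]
gripper_width: 0.0439
gripper_force: 0.0
```

Emit:
arm_command(plan=[[[4.7,-2,0,0],[9.5,-3.9,0,0],[14.2,-5.9,0,0.05],[19,-7.8,0,0.12],[23.7,-9.8,0,0.2]]])

```text
time_s: 2.15
position: [0.5861, -0.257, 0.2147]
tcp_rot: [0.998, 0.059, 0.0, 0.0]
wrist_force: [-0.2, 0.0, 0.5]
gripper_width: 0.0007
gripper_force: 0.0
```

Emit:
arm_command(plan=[[[0,0,0,0],[0,0,0,0]]])

```text
time_s: 2.4
position: [0.5843, -0.2584, 0.2143]
tcp_rot: [0.998, 0.061, -0.0, 0.0]
wrist_force: [-0.9, 0.1, -0.4]
gripper_width: 0.0004
gripper_force: 0.0
```

Run:
```python
from h import *
s=manip.sense();p=manip.get_image('wrist');cv2.imwrite('pics/w1.png',p['pixels'][:,:,::-1])
M=R.from_quat(s['tcp_rot']).as_matrix();T=wristT(p,s)
print(s['time_s'],s['position'],s['gripper_width'],M.round(3),T.round(3))
print('piv in tool',(M.T@(np.array([.5768,-.1936,.0777])-s['position'])).round(4))
for a in manip.cut_out(p,'loaded_switch'): print(a['confidence'],a['uv'],atz(*ray(p,a['uv'],T),.1))
Ti=np.linalg.inv(T)
for w in [(.5768,-.1936,.0777),(.5772,-.2158,.1177)]:
    c=Ti@[*w,1];print(c[:2]/c[2]*p['fx']+[p['cx'],p['cy']])
```

```text
2.4 [ 0.58433813 -0.25836591  0.21433643] 0.0003871465012017822 [[ 0.993  0.121 -0.001]
 [ 0.121 -0.993 -0.   ]
 [-0.001  0.    -1.   ]] [[ 0.12  -0.958 -0.26   0.658]
 [-0.993 -0.116 -0.031 -0.25 ]
 [-0.001  0.262 -0.965  0.384]
 [ 0.     0.     0.     1.   ]]
piv in tool [ 0.0005 -0.0652  0.1366]
0.84 [257.1, 236.8] [ 0.57762192 -0.20907916  0.1       ]
[242.68856492 228.68725058]
[262.30136846 244.65288813]
```

View pics/w1.png

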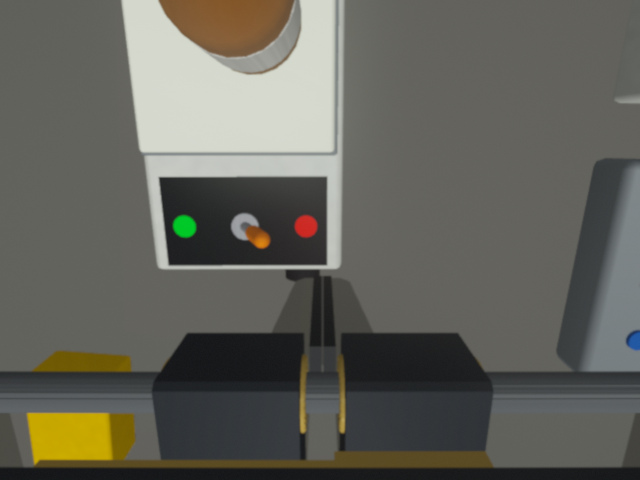

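The wrist view matches the estimate: pivot (245,227), tip (260,240), and the red dot (306,226) under the fingers' side. I'll go down beside the toggle.

Emit:
arm_command(plan=[[[-0.4,0,4,0],[-0.4,0,8,0],[-0.4,0,11.1,0],[-0.4,0,11.1,0]]])

```text
time_s: 3.0
position: [0.5784, -0.259, 0.1016]
tcp_rot: [0.998, 0.059, -0.002, -0.001]
wrist_force: [-0.2, 1.2, 0.4]
gripper_width: 0.0008
gripper_force: 0.0
```

Emit:
arm_command(plan=[[[0,-1,0,0],[0,-2,0,0],[0,-3,0,0],[0,-3.8,0,0],[0,-4.5,0,0]]])

```text
time_s: 3.62
position: [0.5753, -0.213, 0.1037]
tcp_rot: [0.998, 0.06, -0.0, -0.0]
wrist_force: [0.6, 0.3, 0.4]
gripper_width: 0.0008
gripper_force: 0.0
```

Run:
```python
from h import *
s=manip.sense();p=manip.get_image('wrist');q=manip.get_image('scene')
print(s['time_s'],s['position'],s['wrist_force'])
cv2.imwrite('pics/w2.png',np.hstack([cv2.resize(p['pixels'],(400,300)),cv2.resize(q['pixels'][90:240,150:350],(400,300))])[:,:,::-1])
```

```text
3.625 [ 0.57530462 -0.21301815  0.10373615] [0.62250964 0.28414157 0.38419517]
```

View pics/w2.png

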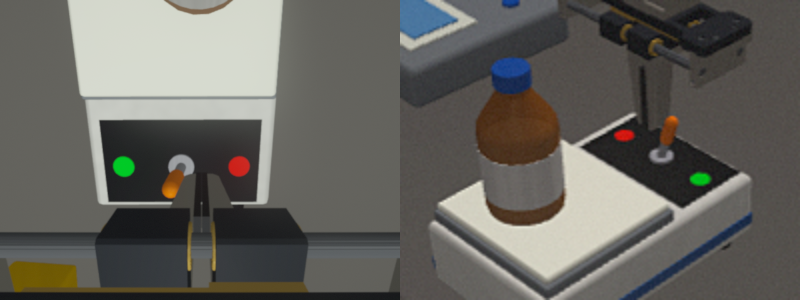

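The toggle now leans toward the green side in both views and there is no contact force. I'll back off and check.

Emit:
arm_command(plan=[[[0,1.5,0,0],[0,3,0,0],[0,3,-4,0],[0,3,-9,0],[0,3,-11,0]]])

```text
time_s: 4.35
position: [0.5803, -0.2459, 0.2167]
tcp_rot: [0.998, 0.059, 0.002, 0.001]
wrist_force: [0.6, 0.2, -0.1]
gripper_width: 0.0005
gripper_force: 0.0
```

Run:
```python
from h import *
s=manip.sense();p=manip.get_image('wrist');q=manip.get_image('top');r=manip.get_image('scene')
print(s['time_s'],s['position'],s['wrist_force'])
cv2.imwrite('pics/w3.png',np.hstack([cv2.resize(p['pixels'],(400,300)),cv2.resize(r['pixels'][90:240,150:350],(400,300))])[:,:,::-1])
```

```text
4.35 [ 0.58031766 -0.24588348  0.21669228] [ 0.56262616  0.19584241 -0.135564  ]
```

View pics/w3.png

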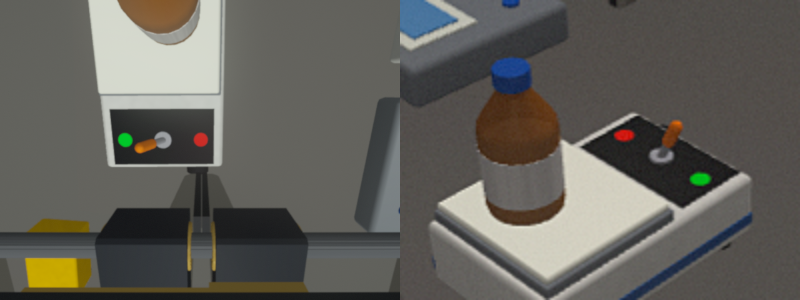

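The toggle leans fully to green (tip (140,147) left of pivot (163,140)), the bottle hasn't moved, and the arm is clear. I'll hand it in.

```bash
python3 -c "
from workcell import manip
print(manip.sign_off())"
```

```text
the job is handed in; nothing more can be done
None
```

The loaded stirrer's toggle snapped over to the green side and stayed there; the bottle stands where it was, the arm never went near the empty stirrer, and the job was handed in with the arm clear at about 4.4 s (no verdict was returned).

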